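Set up a shelf board on bench supports for fitting its bracket

TASK

Set up the oak shelf board for fitting its bracket: stand the tall support block on the middle of the thin pad and the short one on the middle of the thick pad, each upright and square with its pad, and lay the shelf board flat across both, in line with the two pads and overhanging evenly at its ends. Then stand the U-shaped steel bracket, open side up, on the middle of the board with its two walls running lengthwise along the board, and stand the steel weight on the board directly above the tall block. Leave the drill, the fittings box and the tape measure where they are.

Things in the scene. Friction and masses are not known exactly. Their poses are not given: they have to be found in the camera images.
- tall_block: Taller oak support block with a black rubber cap, upright, 60 (its x) by 45 (its y) by 64 mm high, about 0.12 kg, loose. Origin: centre of its underside; z up. It has to go on pad_thin, its x along the pad's x.
- short_block: Shorter oak support block with a black rubber cap, upright, 60 (its x) by 45 (its y) by 36 mm high, about 0.07 kg, loose. Origin: centre of its underside; z up. It has to go on pad_thick, its x along the pad's x.
- shelf: Oak shelf board lying flat on the bench nearest the robot: 55 mm wide (its x), 260 mm long (its y), 20 mm thick (z), about 0.2 kg, loose. Origin: centre of its underside. Both faces and both ends are alike. Grip it across its width at mid-length. On the two blocks its underside lies 72 mm above the bench.
- bracket: Dark steel U bracket, open side up, about 0.18 kg, loose: base 50 (its x) by 40 (its y) by 4 mm, with two 4 mm walls along the 50 mm sides, outer faces 40 mm apart, tops 45 mm above the underside. The walls run along its x; grip it over their outer faces. Origin: centre of its underside; z up. On the board its x lies along the board's length, either way round.
- weight: Bright round steel weight, about 0.5 kg, loose: foot 50 mm across and 28 mm high, a short cone to 33 mm, then a cylindrical grip 26 mm across up to 58 mm above its underside. Origin: centre of its underside; z up.
- pad_thin: Thin white-faced wood pad fixed to the bench: 90 (its x) by 80 (its y) by 8 mm thick. Origin: centre of its underside, at bench height; its top is 8 mm above it. The two pads have the same yaw and stand side by side along their y, centres 180 mm apart; which of them is on the robot's left varies.
- pad_thick: Thick white-faced wood pad fixed to the bench: 90 (its x) by 80 (its y) by 36 mm thick. Origin: centre of its underside, at bench height; its top is 36 mm above it. Same yaw as pad_thin.
- drill: Bystander: blue and black cordless drill, 195 mm high, standing on its 75 by 115 mm battery, to the robot's left of the work. Origin: centre of its underside. To be left alone.
- fittings_box: Bystander: open plywood box of fittings, 90 (its x) by 200 (its y) by 60 mm high, with three compartments, beyond the pads. Origin: centre of its underside. To be left alone.
- tape_measure: Bystander: yellow tape measure in its case, 70 by 45 by 68 mm high, to the robot's right of the work. Origin: centre of its underside. To be left alone.
Not all that is in view belongs to the job. What is shaped like the tall_block but purple or turquoise is not meant.

How it is judged (in metres and radians):
At the end, for the whole second after the job is handed in: Blocks upright, 14 mm of their pads' centres, square to 0.2 rad; board level, centre 15 mm of midway between pads, in line to 0.12 rad; bracket upright, 15 mm of board's centre, walls lengthwise to 0.2 rad; weight upright on the board, 15 mm of above the tall block; all released, at rest (horizontal distance between tall_block and pad_thin below 0.014 m and z of tall_block in the frame of pad_thin between 0.004 and 0.012 m and angle between each of tall_block, short_block, bracket, weight's own z axis and vertical below 0.06 rad and angle between the x axis of tall_block and the x axis of pad_thin, either way round below 0.2 rad and horizontal distance between short_block and pad_thick below 0.014 m and z of short_block in the frame of pad_thick between 0.032 and 0.04 m and angle between the x axis of short_block and the x axis of pad_thick, either way round below 0.2 rad and horizontal distance between shelf and pad_thin below 0.105 m and horizontal distance between shelf and pad_thick below 0.105 m and x of shelf in the frame of pad_thin between -0.015 and 0.015 m and angle between the y axis of shelf and the y axis of pad_thin, either way round below 0.12 rad and angle between the z axis of shelf and the z axis of pad_thin, either way round below 0.03 rad and height (world z) of shelf between 0.067 and 0.097 m and horizontal distance between bracket and shelf below 0.015 m and z of bracket in the frame of tall_block between 0.08 and 0.088 m and angle between the x axis of bracket and the y axis of shelf, either way round below 0.2 rad and horizontal distance between weight and tall_block below 0.015 m and z of weight in the frame of tall_block between 0.08 and 0.088 m and linear speed of each of tall_block, short_block, shelf, bracket, weight below 0.02 m/s and angular speed of each of tall_block, short_block, shelf, bracket, weight below 0.15 rad/s); the robot touches nothing.
It fails at once if the drill is moved more than 20 mm (distance of drill from where it was at the start of the episode above 0.02 m).
It fails at once if the fittings box is moved more than 20 mm (distance of fittings_box from where it was at the start of the episode above 0.02 m).
It fails at once if the tape measure is moved more than 20 mm (distance of tape_measure from where it was at the start of the episode above 0.02 m).
It also fails if it takes over 118 s, if anything falls off the work surface, if the arm or the gripper's body presses on something with over 40 N, if the wrist force passes 120 N, or if a joint passes its speed limit or range.

ROBOT

A 6-joint arm with a two-finger parallel gripper is mounted at the origin on the work surface. World frame = base frame: x ahead of the robot, y to its left, z up, the work surface at z = 0. Lengths are in mm, angles in rad, forces in N, time in s.
With the tool pointing down it reaches from about 275 to 1000 mm from the base axis. Payload 8.4 kg.
Tool frame: the origin (TCP) lies at the very end of the fingers, on their centre line; the grasp point (between the pads) lies r.hold_point_z behind it (r.hold_point_z is the distance from the TCP to the grasp point, in mm); x points along the fingers, z is the direction in which the jaws open and shut, and the axes are right-handed (so a half turn about x gives the same grasp; the last joint's range is limited). The gripper opens to 85 mm and grips with 20 to 120 N. Pads are 22 mm wide; open, the fingers measure 114 mm over their backs; the gripper's body (76 mm by 85 mm) begins 54 mm behind the grasp point. The pads swing forward as they close: fully open they stand 13 mm farther back than shut.
Start: joints at [-1.213, 0.353, 1.633, -0, 1.155, -0.002], TCP at [220.053, -584.983, 231.281] pointing down, gripper open.
Joint ranges: [-2.63, 2.63], [-0.92, 2.1], [0.06, 2.66], [-1.3, 4.44], [0, 2.69], [-3.02, 3.02]. Speed limits (rad/s): [2.22, 2.22, 2.79, 3.14, 3.14, 3.14].

INTERFACE

Orientations are given as [roll, pitch, yaw] about the fixed x, y, z axes, in that order (R = Rz(yaw) Ry(pitch) Rx(roll)).
In Python, from rig import r gives the robot as it stands.
- The arm moves only by the tool jog_arm, never from a script. Its argument "series" is a list of rows, each a list of 7 numbers: the turn, a rotation vector about the tool's x, y, z in degrees, then the shift along the tool's x, y, z in cm, then the opening, from 0 (shut) to 1 (fully open). In form: [[wx, wy, wz, tx, ty, tz, fingers], ...]. A call has 1 to 20 rows; each row shifts and turns the commanded pose from where the row before left it, along the tool's axes as they then stand; what a row does not reach is not made up. A row lasts 1/10 s, in which the tool goes at most 50 mm and 8.59 degrees, less where a joint would pass 70% of its speed; a pose out of reach is approached as far as the arm can. A call with a gripper value outside its range is refused whole. The fingers move at their own pace and stop on an object; "force" is the grip in N (left out, the last holds). Time passes only in rows, so rows that do not move let the fingers close. It gives the time, the measured TCP pose, the force and the opening at its end, in the units of the state.
- r.sense(): the state, without advancing time (a new reading comes with each control period).
- r.grab_frame(name): name is "scene" or "top" or "wrist"; returns (picture, depth): 384x512x3 uint8, red, green, blue; 384x512 float32, mm along the optical axis (not along the pixel's ray), 0 where there is no reading.
- r.get_calibration(name): a dict with "mtx" (3x3 intrinsics, pixels), "position" and "rotation" of the camera in the world; the wrist camera has in their place "mount" (4x4, takes a point from camera to tool coordinates, whose origin is the TCP and whose axes are the tool frame's). Camera axes: x right, y down, z forward; pixel columns grow to the right and rows downward; lengths in mm; the calibration is good to about 2 mm. A picture is of the moment at which its call begins: read the wrist's pose just before it. get_calibration takes no time and is no camera call.
- r.sign_off(): hands the job in, once; it reports no verdict.
The state is a dict: "clock": time; "qpos": joint angles; "qvel": joint speeds; "joint_efforts": joint torques, N m; "eef_pos": TCP position; "tcp_rot": TCP orientation; "contact_force": force on the tool from outside, world axes, zero at the start; "wrist_torque": the same for the moment, N m; "opening": opening from 0.0 (shut) to 1.0 (fully open).
Only numpy, scipy, OpenCV 4.12 (cv2) and the standard library are available. Lean on these libraries where they do the work, as an engineer would, in place of code of your own. Each camera call takes 0.05 s, during which the arm holds its last target.

## Working session

There is one attempt and no reset: what is moved stays moved. The work goes in short steps, Python scripts to look and compute and a tool call to move; the robot and the scene stay as the last step left them, time stands still between calls to the robot, and variables do not carry over. Pictures are saved under pics/ and viewed, and the job is handed in when it is done.

Besides the shell and the picture viewer there is one more tool, called in YAML: its name, and indented under it one key for each argument. jog_arm: Moves the arm, as the interface text tells. Its arguments: {"type":"object","properties":{"series":{"type":"array"},"force":{"type":"number"}},"required":["series"]}

```bash
mkdir -p pics; ls
python3 - <<'E'
from rig import r
import cv2, numpy as np
print(r.sense(), r.hold_point_z)
for n in ("scene","top"):
    p,d=r.grab_frame(n); cv2.imwrite(f"pics/{n}0.png",p[...,::-1]); np.savez(f"pics/{n}0.npz",p=p,d=d)
for n in ("scene","top","wrist"): print(n,r.get_calibration(n))
E
```

```text
pics
{'clock': 0.0, 'qpos': array([-1.21339362e+00,  3.53635523e-01,  1.63413259e+00,  2.95884361e-05,
        1.15521924e+00, -2.43647583e-03]), 'qvel': array([-0.00125839,  0.00014814, -0.00032207,  0.00095697, -0.00167915,
        0.00083916]), 'joint_efforts': array([-6.85879131e-04, -6.05250335e+01, -3.42065406e+01, -1.09590437e-04,
        9.14760225e-03,  9.08845266e-06]), 'eef_pos': array([ 219.89638457, -584.52503212,  230.57023684]), 'tcp_rot': array([3.11976142, 1.56940136, 1.90879231]), 'contact_force': array([ 0.20244685, -0.10883143,  0.24599993]), 'wrist_torque': array([-0.02751821,  0.01876881,  0.03161521]), 'opening': 0.9983353803497451} 18.700000000000003
scene {'mtx': array([[346.91823731,   0.        , 258.04523905],
       [  0.        , 346.91823731, 195.09348325],
       [  0.        ,   0.        ,   1.        ]]), 'position': array([1466.79149069,  251.25317916,  776.4304911 ]), 'rotation': array([-2.25474263,  0.01344014,  1.8603263 ])}
top {'mtx': array([[422.48526458,   0.        , 253.67743441],
       [  0.        , 422.48526458, 188.21766514],
       [  0.        ,   0.        ,   1.        ]]), 'position': array([ 298.7962688 ,  -12.52060453, 1404.04647416]), 'rotation': array([-2.90550793, -0.00309913, -1.49839653])}
wrist {'mtx': array([[273.70946857,   0.        , 257.9725002 ],
       [  0.        , 273.70946857, 194.5719391 ],
       [  0.        ,   0.        ,   1.        ]]), 'mount': array([[-5.53173055e-04, -3.04255905e-01,  9.52590173e-01,
        -1.41618685e+02],
       [-2.57585758e-04, -9.52590244e-01, -3.04256077e-01,
         7.75865666e+01],
       [ 9.99999814e-01, -4.13679925e-04,  4.48575268e-04,
         2.85610108e-01],
       [ 0.00000000e+00,  0.00000000e+00,  0.00000000e+00,
         1.00000000e+00]])}
```

View pics/scene0.png

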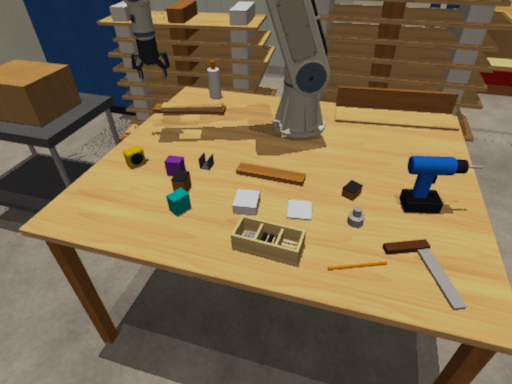

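View pics/top0.png

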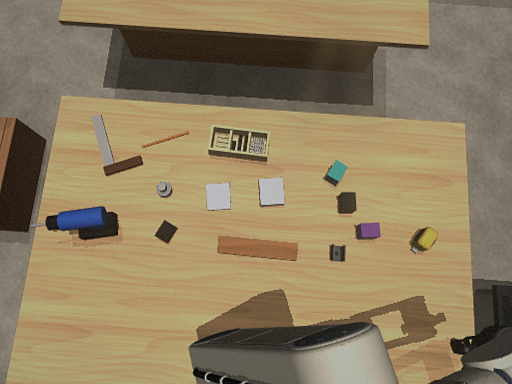

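The robot's right is image right in the top view. The things that could be taken for the tall block, by top-view pixel, are black-capped (347,203), turquoise (337,173), purple (369,230) and the lower black-capped (166,231, the short block). By the description I choose the one at (347,203). Next I'll check it in a close crop and measure.

```bash
cat > h.py <<'E'
import numpy as np, cv2
from scipy.spatial.transform import Rotation as R
def Rw(a): return R.from_euler('xyz',a).as_matrix()
def cam(r,n,s=None):
    c=r.get_calibration(n)
    if n=='wrist':
        T=np.eye(4);T[:3,:3]=Rw(s['tcp_rot']);T[:3,3]=s['eef_pos'];T=T@c['mount']
        return c['mtx'],T[:3,:3],T[:3,3]
    return c['mtx'],Rw(c['rotation']),np.array(c['position'])
def cloud(K,Rm,t,d):
    v,u=np.indices(d.shape)
    P=np.stack([(u-K[0,2])/K[0,0]*d,(v-K[1,2])/K[1,1]*d,d],-1)
    W=P@Rm.T+t; W[d==0]=np.nan; return W
def ray(K,Rm,t,uv,z):
    uv=np.atleast_2d(uv).astype(float)
    D=np.c_[(uv-[K[0,2],K[1,2]])/[K[0,0],K[1,1]],np.ones(len(uv))]@Rm.T
    return t+D*((z-t[2])/D[:,2])[:,None]
def proj(K,Rm,t,P):
    c=(np.atleast_2d(P)-t)@Rm; c=c/c[:,2:]; return (c@K.T)[:,:2]
def rect(xy):
    return cv2.minAreaRect(np.asarray(xy,np.float32))
E
python3 - <<'E'
from rig import r
from h import *
z=np.load('pics/top0.npz');p,d=z['p'],z['d'];K,Rm,t=cam(r,'top');W=cloud(K,Rm,t,d)
for nm,(u,v) in dict(tall=(347,200),short=(166,231),shelf=(257,247),padL=(218,197),padR=(271,192),bra=(338,253),wt=(164,188),turq=(337,171),purp=(369,229),bench=(300,220),bench2=(120,200),bench3=(420,200)).items(): print(nm,W[v,u].round(1))
c1=cv2.resize(p[140:280,290:450],None,fx=5,fy=5,interpolation=2)[...,::-1]
cv2.imwrite('pics/c1.png',c1[:600])
z=np.load('pics/scene0.npz');p=z['p'];cv2.imwrite('pics/c2.png',cv2.resize(p[130:240,115:275],None,fx=5,fy=5,interpolation=2)[...,::-1])
E
```

```text
tall [ 602.6 -297.1   68.4]
short [463.6 280.3  38.4]
shelf [435.1 -17.8  22.9]
padL [594.8 125.6   7.9]
padR [618.2 -51.2  38.1]
bra [ 436.2 -284.     8.8]
wt [601.6 299.9  57. ]
turq [ 699.9 -263.7   60.8]
purp [ 513.6 -369.4   66.4]
bench [ 5.378e+02 -1.555e+02  4.000e-01]
bench2 [ 5.619e+02  4.569e+02 -4.000e-01]
bench3 [ 6.361e+02 -5.591e+02  5.000e-01]
```

View pics/c2.png

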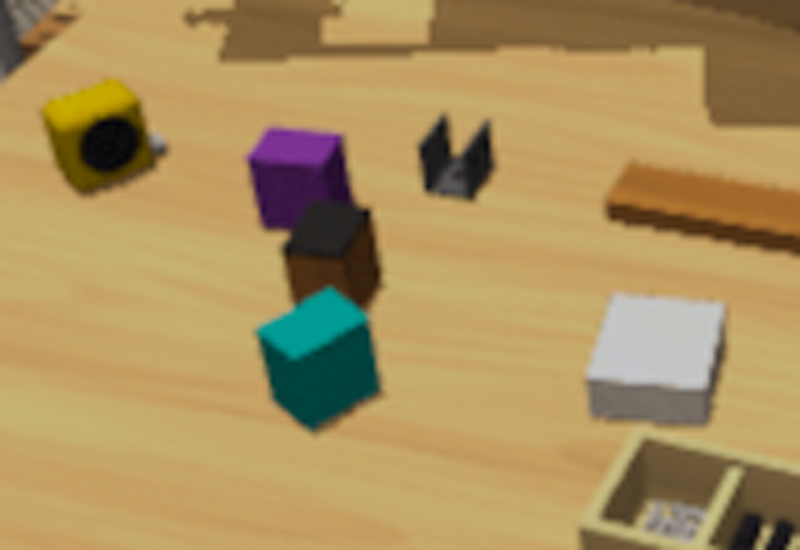

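View pics/c1.png

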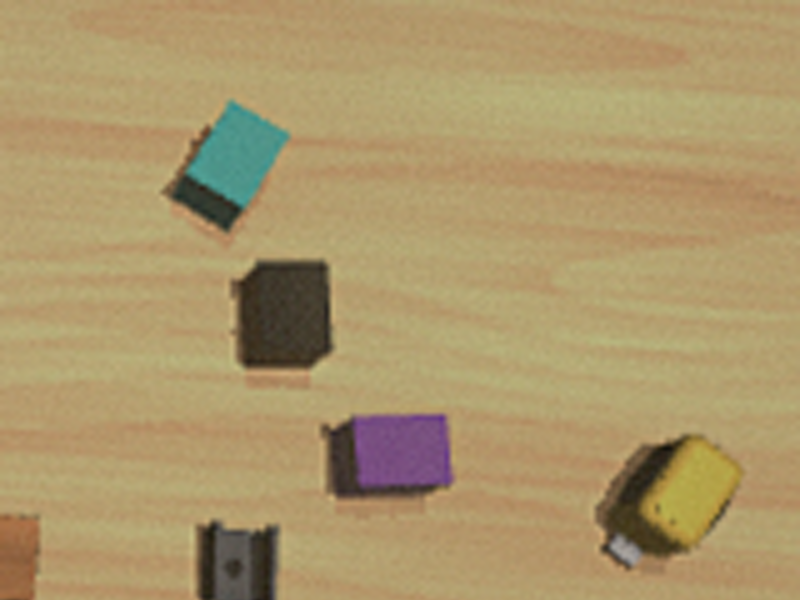

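The crops show the tall block with oak sides and a black cap (scene ~(181,180)), between purple and turquoise. The choice holds. Next I'll fit footprints from the depth at each top face.

```bash
cat > fit.py <<'E'
from h import *
def fitbox(W,c,zlo,zhi,rad=60,ztop=None):
    m=(W[...,2]>zlo)&(W[...,2]<zhi)&(np.hypot(W[...,0]-c[0],W[...,1]-c[1])<rad)
    P=W[m]; 
    if len(P)<5: return None
    (cx,cy),(w,h),a=rect(P[:,:2]); 
    return m.sum(),np.round([cx,cy],1),np.round([w,h],1),round(a,1),P.mean(0).round(1)
E
python3 - <<'E'
from rig import r
from fit import *
z=np.load('pics/top0.npz');p,d=z['p'],z['d'];K,Rm,t=cam(r,'top');W=cloud(K,Rm,t,d)
for nm,c,lo,hi,rad in [('tall',(602,-297),56,80,50),('short',(463,280),28,50,55),('shelf',(435,-18),14,30,160),('padL',(595,125),5,15,75),('padR',(618,-51),28,50,75),('bra',(436,-284),30,60,45),('wt',(601,300),50,70,30),('wtfoot',(601,300),20,70,45),('turq',(700,-264),52,80,55),('purp',(513,-369),52,80,55),('tape',(490,-520),50,80,80),('box',(750,60),40,70,130)]:
    print(nm,*(fitbox(W,c,lo,hi,rad) or ['none']))
E
```

```text
tall 269 [ 600.4 -302.3] [61.2 45.3] 4.2 [ 600.6 -301.4   65.1]
short 268 [463.2 284.7] [46.4 59.9] 62.3 [463.  284.3  37.1]
shelf 1369 [493.9 -19.9] [259.3 177.9] 88.6 [434.5 -18.8  21.2]
padL 638 [593.9 121.2] [138.4 140.3] 32.9 [595.5 124.5   9. ]
padR 645 [621.8 -51.6] [90.  79.8] 7.8 [620.7 -51.6  37. ]
bra 69 [ 435.3 -278.8] [41.8 49.9] 89.9 [ 436.5 -279.2   42. ]
wt 53 [604.7 307.5] [24.2 24.9] 73.5 [605.1 308.3  58.5]
wtfoot 181 [604.3 309.3] [48.7 47.1] 48.6 [601.9 306.2  39.6]
turq 256 [ 700.  -262.9] [44.8 62.4] 62.1 [ 698.4 -261.9   65. ]
purp 293 [ 511.5 -372.6] [45.7 62.3] 4.4 [ 511.  -371.2   64.4]
tape 330 [ 500.  -556.3] [47.4 71.5] 58.0 [ 497.4 -552.5   66.2]
box 722 [741.4  71.2] [200.9 176. ] 87.5 [780.5  70.1  56.3]
```

```bash
cat > fit.py <<'E'
from h import *
def fitbox(W,c,zlo,zhi,rad=60):
    m=(W[...,2]>zlo)&(W[...,2]<zhi)&(np.hypot(W[...,0]-c[0],W[...,1]-c[1])<rad)
    m=cv2.morphologyEx(m.astype(np.uint8),cv2.MORPH_OPEN,np.ones((3,3),np.uint8))
    n,l,st,_=cv2.connectedComponentsWithStats(m,connectivity=4)
    if n<2: return None
    P=W[l==1+np.argmax(st[1:,4])]
    (cx,cy),(w,h),a=rect(P[:,:2])
    if w<h: w,h,a=h,w,a-90   # a = direction of long side, deg
    return len(P),np.round([cx,cy],1),np.round([w,h],1),round(a,1),P.mean(0).round(1)
E
cat > tgt.py <<'E'
from h import *
def rel(s,x,y,z,jaw):
    "delta in tool axes (cm, deg about x) from sensed pose; jaw = world yaw(deg) of jaw axis (mod 180)"
    M=Rw(s['tcp_rot']); e=s['eef_pos']
    dv=M.T@(np.array([x,y,z])-e)/10
    cur=np.degrees(np.arctan2(M[1,2],M[0,2]))
    dy=(jaw-cur+90)%180-90
    # tool x points down -> world yaw change dy = -turn about tool x
    print('pos',e.round(1),'jaw yaw',round(cur,1),'tilt',np.degrees(np.arccos(-M[2,0])).round(2),'shift cm (before turn)',dv.round(2),'turn x deg',round(-dy,1),'opening',round(s['opening'],3),'F',s['contact_force'].round(1),'clk',round(s['clock'],2),'q6',round(s['qpos'][5],2))
    down=Rw(s['tcp_rot']).T@np.array([0,0,-1.]); print('lvl rotvec deg',np.degrees(np.cross([1,0,0],down)).round(2))
E
python3 - <<'E'
from rig import r
from fit import *; from tgt import rel
z=np.load('pics/top0.npz');p,d=z['p'],z['d'];K,Rm,t=cam(r,'top');W=cloud(K,Rm,t,d)
for nm,c,lo,hi,rad in [('tall',(602,-297),56,80,50),('short',(463,280),28,50,55),('shelf',(435,-18),14,30,160),('padL',(595,125),5,15,75),('padR',(618,-51),28,50,75),('turq',(700,-264),52,80,55),('drill',(480,480),60,260,200),('box',(750,60),40,70,130)]:
    print(nm,*(fitbox(W,c,lo,hi,rad) or ['none']))
s=r.sense();print(Rw(s['tcp_rot']).round(3))
rel(s,600.5,-302,180,94)
E
```

```text
tall 267 [ 600.4 -302.3] [61.2 45.3] 4.2 [ 600.7 -301.2   65.1]
short 262 [463.1 284.4] [59.6 45.9] -26.1 [463.1 284.5  37.1]
shelf 1338 [432.8 -18.3] [259.3  55.4] 88.2 [432.5 -18.1  21.1]
padL 277 [598. 121.] [92.7 63.9] 11.6 [594.2 120.2   9.6]
padR 645 [621.8 -51.6] [90.  79.8] 7.8 [620.7 -51.6  37. ]
turq 253 [ 700.  -262.9] [62.4 44.8] -27.9 [ 698.3 -261.8   65.1]
drill 1156 [460.9 531.8] [189.2  57.5] -77.4 [461.  511.6 183. ]
box 320 [750.9  76.5] [208.6  63.2] 74.6 [747.8  82.8  57.2]
[[-0.     0.936  0.352]
 [ 0.001  0.352 -0.936]
 [-1.     0.    -0.001]]
pos [ 219.9 -584.6  230.6] jaw yaw -69.4 tilt 0.07 shift cm (before turn) [  5.08  45.57 -13.04] turn x deg 16.6 opening 1.003 F [-1.   0.2 -0.5] clk 0.1 q6 -0.0
lvl rotvec deg [ 0.   -0.07 -0.  ]
```

jog_arm:
  series:
    - [0,0,0,0.3,3.5,-1.0,1]
    - [0,0,0,0.3,3.5,-1.0,1]
    - [0,0,0,0.3,3.5,-1.0,1]
    - [0,0,0,0.3,3.5,-1.0,1]
    - [0,0,0,0.3,3.5,-1.0,1]
    - [0,0,0,0.3,3.5,-1.0,1]
    - [0,0,0,0.3,3.5,-1.0,1]
    - [0,0,0,0.3,3.5,-1.0,1]
    - [0,0,0,0.3,3.5,-1.0,1]
    - [0,0,0,0.3,3.5,-1.0,1]
    - [0,0,0,0.3,3.5,-1.0,1]
    - [0,0,0,0.3,3.5,-1.0,1]
    - [0,0,0,0,3.5,-1.0,1]
    - [8.3,0,0,0,0,0,1]
    - [8.3,0,0,0,0,0,1]
    - [0,0,0,0,0,0,1]
    - [0,0,0,0,0,0,1]

```text
clock: 1.8
eef_pos: [599.9, -303.0, 194.9]
tcp_rot: [-2.08, 1.57, 2.707]
contact_force: [0.2, -0.6, -0.7]
opening: 0.998
```

Run:
```python
from rig import r
from tgt import *
s=r.sense();p,d=r.grab_frame('wrist');cv2.imwrite('pics/w1.png',p[...,::-1])
K,Rm,t=cam(r,'wrist',s);W=cloud(K,Rm,t,d);np.savez('pics/w1.npz',p=p,W=W)
from fit import fitbox
print(fitbox(W,(600,-302),56,76,50))
rel(s,600.5,-302,25,94)
```

```text
(2427, array([ 600., -304.]), array([59.9, 45. ]), 4.1, array([ 601.4, -303.9,   62.9]))
pos [ 599.9 -303.   194.9] jaw yaw -85.7 tilt 0.04 shift cm (before turn) [16.99  0.08 -0.09] turn x deg 0.3 opening 0.998 F [ 0.2 -0.6 -0.7] clk 1.8 q6 1.03
lvl rotvec deg [ 0.   -0.02  0.03]
```

View pics/w1.png

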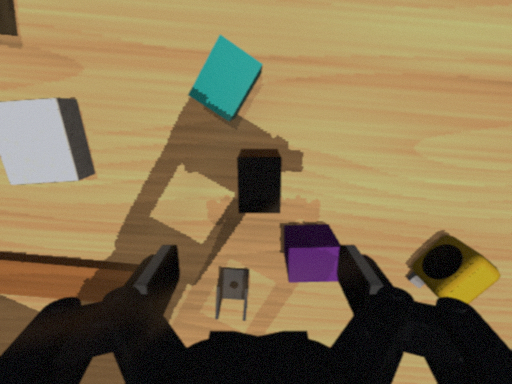

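The wrist picture shows the black-capped tall block at (259,180) with turquoise above it and purple to its lower right. It measures 59.9 x 45.0 mm with its top at 63 mm, which agrees with the sizes given. Next I'll descend and grip it.

jog_arm:
  series:
    - [0,0,0,3,0,0,1]
    - [0,0,0,4,0,0,1]
    - [0,0,0,4,0,0,1]
    - [0,0,0,3,0,0,1]
    - [0,0,0,2,0,0,1]
    - [0,0,0,0.8,0,-0.05,1]
    - [0,0,0,0,0,0,1]
    - [0,0,0,0,0,0,0.3]
    - [0,0,0,0,0,0,0.3]
    - [0,0,0,0,0,0,0.3]
    - [0,0,0,0,0,0,0.3]
    - [0,0,0,0,0,0,0.3]
    - [0,0,0,0,0,0,0.3]
    - [0,0,0,0,0,0,0.3]
    - [0,0,0,0,0,0,0.3]
  force: 40

```text
clock: 3.35
eef_pos: [601.0, -303.1, 28.7]
tcp_rot: [1.013, 1.569, -0.488]
contact_force: [-0.3, -1.1, 7.2]
opening: 0.518
```

jog_arm:
  series:
    - [0,0,0,-1,0,0,0.3]
    - [0,0,0,-3,0,0,0.3]
    - [0,0,0,-4,0,0,0.3]
    - [0,0,0,-4,0,0,0.3]
    - [0,0,0,-2,0,0,0.3]
    - [0,0,0,0,0,-3,0.3]
    - [0,0,0,0,0,-4,0.3]
    - [0,0,0,0,0,-4,0.3]
    - [0,0,0,0,0,-4,0.3]
    - [0,0,0,0,0,-4,0.3]
    - [0,0,0,0,0,-4,0.3]
    - [0,0,0,0,0,-4,0.3]
    - [0,0,0,0,0,-3,0.3]
    - [0,0,0,0,0,0,0.3]
    - [0,0,0,0,0,0,0.3]

```text
clock: 4.85
eef_pos: [579.0, -2.9, 167.8]
tcp_rot: [0.936, 1.57, -0.563]
contact_force: [-0.6, -0.2, -1.2]
opening: 0.519
```

Run:
```python
from rig import r
from tgt import *
s=r.sense();p,d=r.grab_frame('wrist');cv2.imwrite('pics/w2.png',p[...,::-1])
K,Rm,t=cam(r,'wrist',s);W=cloud(K,Rm,t,d);np.savez('pics/w2.npz',p=p,W=W)
from fit import fitbox
for nm,c,lo,hi,rad in [('padL',(595,125),4.5,14,80),('padR',(618,-51),28,44,80)]: print(nm,fitbox(W,c,lo,hi,rad))
rel(s,595.6,126.6,60,98)
```

```text
padL (5824, array([596.8, 124.8]), array([90.1, 80.6]), 7.8, array([599. , 124.7,   6.9]))
padR (7048, array([621.6, -53.2]), array([90. , 80.1]), 7.9, array([624.8, -52.9,  35. ]))
pos [579.   -2.9 167.8] jaw yaw -85.9 tilt 0.03 shift cm (before turn) [ 10.78   2.58 -12.8 ] turn x deg -3.9 opening 0.519 F [-0.6 -0.2 -1.2] clk 4.85 q6 1.49
lvl rotvec deg [ 0.    0.02 -0.02]
```

View pics/w2.png

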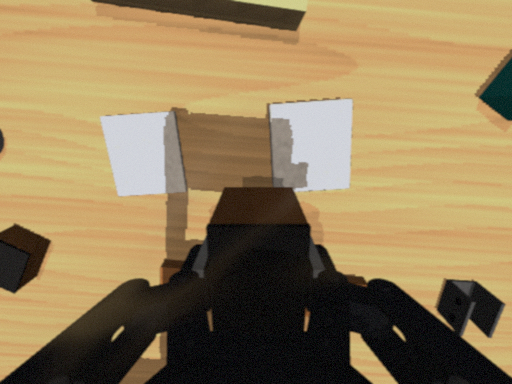

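Both pads were measured in the wrist view: thin (596.8,124.8) and thick (621.6,-53.2), both at yaw 7.9°. Their centres come out 179.7 mm apart against 180 mm stated. In the picture they are at about (143,153) and (310,147), with the tall block held square in the jaws.

jog_arm:
  series:
    - [0,0,0,0,0.7,-3.2,0.3]
    - [0,0,0,1,0.8,-3.8,0.3]
    - [-2,0,0,2,0.7,-3.6,0.3]
    - [-1.9,0,0,3,0.4,-2,0.3]
    - [0,0,0,3,0,0,0.3]
    - [0,0,0,2,0,0,0.3]
    - [0,0,0,0,0,0,0.3]
    - [0,0,0,0,0,0,0.3]
    - [0,0,0,0,0,0,0.3]

```text
clock: 5.8
eef_pos: [596.7, 123.7, 58.7]
tcp_rot: [1.622, 1.569, 0.188]
contact_force: [0.3, -0.6, -1.0]
opening: 0.519
```

Run:
```python
from rig import r
from tgt import *
s=r.sense()
rel(s,597,124.8,37,97.9)
```

```text
pos [596.7 123.7  58.7] jaw yaw -82.1 tilt 0.12 shift cm (before turn) [ 2.17  0.04 -0.1 ] turn x deg -0.0 opening 0.519 F [ 0.3 -0.6 -1. ] clk 5.8 q6 1.64
lvl rotvec deg [ 0.   -0.01 -0.12]
```

jog_arm:
  series:
    - [0,0,0,0.8,0.02,-0.1,0.3]
    - [0,0,0,0.7,0,0,0.3]
    - [0,0,0,0.4,0,0,0.3]
    - [0,0,0,0.2,0,0,0.3]
    - [0,0,0,0,0,0,0.3]
    - [0,0,0,0,0,0,0.3]

```text
clock: 6.4
eef_pos: [595.2, 125.2, 36.8]
tcp_rot: [-1.446, 1.57, -2.879]
contact_force: [-4.3, -1.0, 8.0]
opening: 0.519
```

jog_arm:
  series:
    - [0,0,0,0,0,0,0.6]
    - [0,0,0,0,0,0,0.8]
    - [0,0,0,0,0,0,1]
    - [0,0,0,0,0,0,1]
    - [0,0,0,0,0,0,1]
    - [0,0,0,-2,0,0,1]
    - [0,0,0,-4,0,0,1]
    - [0,0,0,-4,0,0,1]
    - [0,0,0,-4,0,0,1]
    - [0,0,0,-2,0,0,1]
    - [0,0,0,0,0,0,1]
    - [0,0,0,0,0,0,1]

```text
clock: 7.6
eef_pos: [595.4, 125.2, 196.1]
tcp_rot: [1.608, 1.571, 0.175]
contact_force: [0.7, 0.3, -0.1]
opening: 1.001
```

Run:
```python
from rig import r
from tgt import *
from fit import fitbox
s=r.sense();p,d=r.grab_frame('wrist');cv2.imwrite('pics/w3.png',p[...,::-1])
K,Rm,t=cam(r,'wrist',s);W=cloud(K,Rm,t,d)
for nm,c,lo,hi,rad in [('tall',(597,125),62,82,60),('short',(463,284),28,44,60)]: print(nm,fitbox(W,c,lo,hi,rad))
rel(s,463.1,284.4,130,63.9)
```

```text
tall (2561, array([594., 125.]), array([60.3, 45. ]), 7.9, array([595.4, 125.2,  71. ]))
short (1541, array([462.7, 283.8]), array([62.1, 45. ]), -26.3, array([466.2, 283.2,  34.7]))
pos [595.4 125.2 196.1] jaw yaw -82.1 tilt 0.01 shift cm (before turn) [  6.61 -10.91 -17.59] turn x deg 34.0 opening 1.001 F [ 0.7  0.3 -0.1] clk 7.6 q6 1.64
lvl rotvec deg [ 0.   -0.   -0.01]
```

View pics/w3.png

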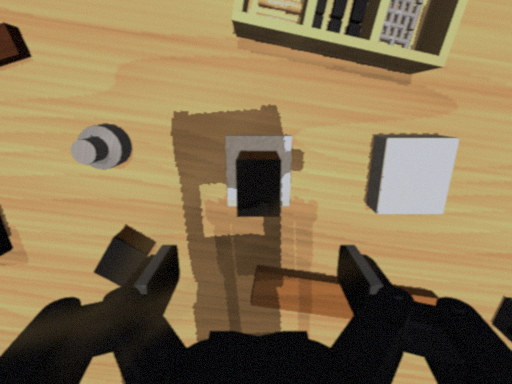

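The tall block stands on the thin pad (pixel (258,185)), 2.8 mm from centre and at the pad's yaw. Next is the short block (125,255).

jog_arm:
  series:
    - [0,0,0,0,-1,-1.6,1]
    - [0,0,0,0,-2,-3.2,1]
    - [0,0,0,1,-2,-3.2,1]
    - [0,0,0,1,-2,-3.2,1]
    - [0,0,0,1,-2,-3.2,1]
    - [0,0,0,1,-1.9,-3.2,1]
    - [8.5,0,0,0.5,0,0,1]
    - [8.5,0,0,0,0,0,1]
    - [8.5,0,0,0,0,0,1]
    - [8.5,0,0,0,0,0,1]
    - [0,0,0,0,0,0,1]
    - [0,0,0,0,0,0,1]

```text
clock: 8.85
eef_pos: [462.3, 284.6, 150.4]
tcp_rot: [-0.65, 1.569, -2.672]
contact_force: [-0.3, -0.3, -1.0]
opening: 1.002
```

Run:
```python
from rig import r
from tgt import *
from fit import fitbox
s=r.sense();p,d=r.grab_frame('wrist');cv2.imwrite('pics/w4.png',p[...,::-1])
K,Rm,t=cam(r,'wrist',s);W=cloud(K,Rm,t,d)
f=fitbox(W,(463,284),28,44,60); print(f)
rel(s,463.0,284.2,9,63.9)
```

```text
(2757, array([462.6, 283.7]), array([60.8, 45. ]), -26.2, array([463.9, 283.1,  35. ]))
pos [462.3 284.6 150.4] jaw yaw -115.8 tilt 0.1 shift cm (before turn) [14.14  0.09 -0.02] turn x deg 0.3 opening 1.002 F [-0.3 -0.3 -1. ] clk 8.85 q6 2.57
lvl rotvec deg [-0.    0.08  0.06]
```

View pics/w4.png

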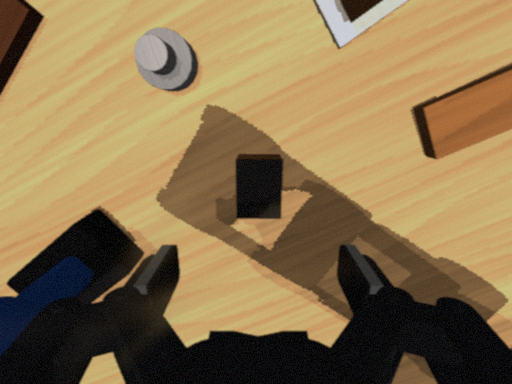

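The short block is at (258,187), square between the fingers. It measures 60.8 x 45 mm with its top at 35 mm. The drill battery is about 55 mm clear of the left finger.

jog_arm:
  series:
    - [0,0,0,2,0,0,1]
    - [0,0,0,4,0.05,0.05,1]
    - [0,0,0,4,0,0,1]
    - [0,0,0,2.5,0,0,1]
    - [0,0,0,1.2,0,0,1]
    - [0,0,0,0.4,0,0,1]
    - [0,0,0,0,0,0,1]
    - [0,0,0,0,0,0,0.3]
    - [0,0,0,0,0,0,0.3]
    - [0,0,0,0,0,0,0.3]
    - [0,0,0,0,0,0,0.3]
    - [0,0,0,0,0,0,0.3]
    - [0,0,0,0,0,0,0.3]
    - [0,0,0,0,0,0,0.3]
  force: 40

```text
clock: 10.3
eef_pos: [464.3, 284.3, 11.4]
tcp_rot: [2.568, 1.569, 0.542]
contact_force: [-0.4, -0.4, 5.5]
opening: 0.52
```

jog_arm:
  series:
    - [0,0,0,-1,0,0,0.3]
    - [0,0,0,-3,0,0,0.3]
    - [0,0,0,-4,0,0,0.3]
    - [0,0,0,-4,0,0,0.3]
    - [0,0,0,-3,0,0,0.3]
    - [-8.5,0,0,-1,0,0,0.3]
    - [-8.5,0,0,0,0,0,0.3]
    - [-8.5,0,0,0,0,0,0.3]
    - [-8.5,0,0,0,0,0,0.3]
    - [0,0,0,0,0,0,0.3]

```text
clock: 11.3
eef_pos: [463.5, 283.9, 171.1]
tcp_rot: [1.981, 1.57, 0.551]
contact_force: [0.4, -0.3, -1.0]
opening: 0.519
```

Run:
```python
from rig import r
from tgt import *
s=r.sense()
rel(s,622.6,-53.2,100,97.9)
```

```text
pos [463.5 283.9 171.1] jaw yaw -82.0 tilt 0.04 shift cm (before turn) [ 7.11 11.03 35.6 ] turn x deg 0.1 opening 0.519 F [ 0.4 -0.3 -1. ] clk 11.3 q6 1.98
lvl rotvec deg [ 0.   -0.02 -0.04]
```

jog_arm:
  series:
    - [0,0,0,0,0.8,2.6,0.3]
    - [0,0,0,0,1.2,4,0.3]
    - [0,0,0,0,1.3,4,0.3]
    - [0,0,0,0,1.3,4,0.3]
    - [0,0,0,0,1.3,4,0.3]
    - [0,0,0,0,1.3,4,0.3]
    - [0,0,0,0,1.3,4,0.3]
    - [0,0,0,1,1.3,4,0.3]
    - [0,0,0,2,1.2,4,0.3]
    - [0,0,0,3,0,1,0.3]
    - [0,0,0,3,0,0,0.3]
    - [0,0,0,0,0,0,0.3]
    - [0,0,0,0,0,0,0.3]

```text
clock: 12.6
eef_pos: [621.4, -53.4, 80.7]
tcp_rot: [-1.892, 1.57, 2.956]
contact_force: [0.2, -0.5, 1.0]
opening: 0.52
```

Run:
```python
from rig import r
from tgt import *
s=r.sense()
rel(s,622.6,-53.2,46,97.9)
```

```text
pos [621.4 -53.4  80.7] jaw yaw -82.2 tilt 0.05 shift cm (before turn) [ 3.47  0.13 -0.  ] turn x deg -0.1 opening 0.52 F [ 0.2 -0.5  1. ] clk 12.6 q6 1.35
lvl rotvec deg [ 0.   -0.02  0.05]
```

jog_arm:
  series:
    - [0,0,0,1.5,0.2,0,0.3]
    - [0,0,0,1,0,0,0.3]
    - [0,0,0,0.6,0,0,0.3]
    - [0,0,0,0.25,0,0,0.3]
    - [0,0,0,0,0,0,0.3]
    - [0,0,0,0,0,0,0.3]

```text
clock: 13.2
eef_pos: [623.5, -53.0, 47.4]
tcp_rot: [-2.449, 1.571, 2.402]
contact_force: [-2.4, 0.9, 5.9]
opening: 0.522
```

jog_arm:
  series:
    - [0,0,0,0,0,0,0.6]
    - [0,0,0,0,0,0,0.8]
    - [0,0,0,0,0,0,1]
    - [0,0,0,0,0,0,1]
    - [0,0,0,0,0,0,1]
    - [0,0,0,-2,0,0,1]
    - [0,0,0,-4,0,0,1]
    - [0,0,0,-4,0,0,1]
    - [0,0,0,-4,0,0,1]
    - [0,0,0,-3,0,0,1]
    - [0,0,0,0,-3,0,1]
    - [0,0,0,0,-3,0,1]
    - [0,0,0,0,0,0,1]
    - [0,0,0,0,0,0,1]

```text
clock: 14.6
eef_pos: [564.1, -61.6, 217.2]
tcp_rot: [1.39, 1.57, -0.043]
contact_force: [-0.1, -0.3, 0.3]
opening: 1.001
```

Run:
```python
from rig import r
from tgt import *
from fit import fitbox
s=r.sense();p,d=r.grab_frame('wrist');cv2.imwrite('pics/w5.png',p[...,::-1])
K,Rm,t=cam(r,'wrist',s);W=cloud(K,Rm,t,d)
for nm,c,lo,hi,rad in [('tall',(597,125),62,82,60),('short',(622,-53),60,82,60),('shelf',(433,-18),12,30,170)]: print(nm,fitbox(W,c,lo,hi,rad))
rel(s,432.8,-18.2,120,-1.8)
```

```text
tall (2873, array([593.8, 124.8]), array([59.5, 47. ]), 8.1, array([595. , 123.1,  70.5]))
short (2668, array([622. , -53.3]), array([59.9, 45.1]), 7.9, array([623., -53.,  71.]))
shelf (6037, array([432.7, -19.5]), array([259.5,  56.2]), 88.2, array([436.2, -24.9,  18.8]))
pos [564.1 -61.6 217.2] jaw yaw -82.1 tilt 0.05 shift cm (before turn) [  9.71 -12.42  -6.11] turn x deg -80.3 opening 1.001 F [-0.1 -0.3  0.3] clk 14.6 q6 1.32
lvl rotvec deg [ 0.    0.01 -0.05]
```

View pics/w5.png

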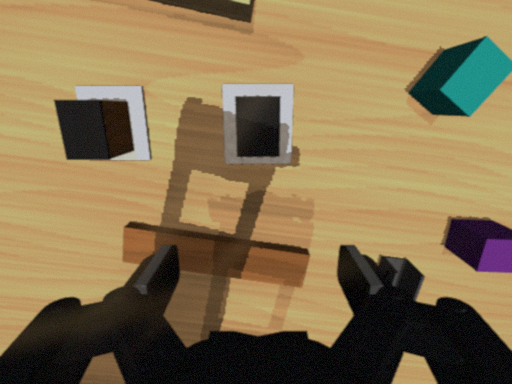

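Both blocks are on their pads (pixels (83,130) and (258,125)). The short block is within 1 mm of its pad's centre. Next is the board.

jog_arm:
  series:
    - [0,0,0,0,-2.4,-1.2,1]
    - [0,0,0,1,-2.5,-1.3,1]
    - [0,0,0,2,-2.5,-1.2,1]
    - [0,0,0,2,-2.5,-1.2,1]
    - [-8,0,0,2,-2.5,-1.2,1]
    - [-8,0,0,2,0,0,1]
    - [-8,0,0,0,0,0,1]
    - [-8,0,0,0,0,0,1]
    - [-8,0,0,0,0,0,1]
    - [-8,0,0,0,0,0,1]
    - [-8,0,0,0,0,0,1]
    - [-8,0,0,0,0,0,1]
    - [-8,0,0,0,0,0,1]
    - [-8.3,0,0,0,0,0,1]
    - [0,0,0,0,0,0,1]
    - [0,0,0,0,0,0,1]

```text
clock: 16.25
eef_pos: [433.6, -18.1, 126.7]
tcp_rot: [0.32, 1.571, 0.285]
contact_force: [0.7, 0.9, 0.5]
opening: 1.0
```

Run:
```python
from rig import r
from tgt import *
from fit import fitbox
s=r.sense();p,d=r.grab_frame('wrist');cv2.imwrite('pics/w6.png',p[...,::-1])
K,Rm,t=cam(r,'wrist',s);W=cloud(K,Rm,t,d)
print(fitbox(W,(433,-18),12,30,170))
p,d=r.grab_frame('top');W=cloud(*cam(r,'top'),d)
print(fitbox(W,(433,-18),12,30,170))
rel(s,432.8,-18.8,4,-1.8)
```

```text
(15382, array([431.8, -20.2]), array([259.4,  55.2]), 88.2, array([432.4,  -0.6,  19. ]))
(160, array([ 429.4, -133.7]), array([55.7, 29.8]), 2.4, array([ 429.4, -133. ,   20.9]))
pos [433.6 -18.1 126.7] jaw yaw -2.0 tilt 0.01 shift cm (before turn) [12.27 -0.07 -0.08] turn x deg -0.2 opening 1.0 F [0.7 0.9 0.5] clk 16.25 q6 -0.01
lvl rotvec deg [ 0.    0.01 -0.  ]
```

View pics/w6.png

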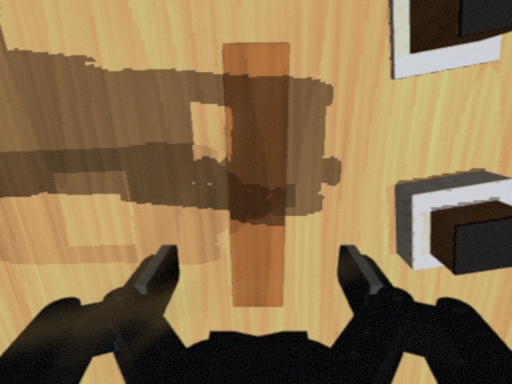

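The board at about (257,175) lies square between the fingers. It measures 259.4 x 55.2 mm with its centre at about (432,-19.5). Next I'll lower and grip it.

jog_arm:
  series:
    - [0,0,0,2,-0.1,-0.1,1]
    - [0,0,0,3.5,0,0,1]
    - [0,0,0,3,0,0,1]
    - [0,0,0,2,0,0,1]
    - [0,0,0,1.2,0,0,1]
    - [0,0,0,0.5,0,0,1]
    - [0,0,0,0,0,0,1]
    - [0,0,0,0,0,0,0.4]
    - [0,0,0,0,0,0,0.4]
    - [0,0,0,0,0,0,0.4]
    - [0,0,0,0,0,0,0.4]
    - [0,0,0,0,0,0,0.4]
    - [0,0,0,0,0,0,0.4]
    - [0,0,0,0,0,0,0.4]
  force: 60

```text
clock: 17.75
eef_pos: [432.5, -19.2, 5.9]
tcp_rot: [-0.009, 1.569, -0.041]
contact_force: [-2.3, 0.8, 10.0]
opening: 0.625
```

jog_arm:
  series:
    - [0,0,0,-1,0,0,0.4]
    - [0,0,0,-3,0,0,0.4]
    - [0,0,0,-4,0,0,0.4]
    - [0,0,0,-4,0,0,0.4]
    - [-4.9,0,0,-3,0,0,0.4]
    - [-4.9,0,0,-1,0,0,0.4]
    - [0,0,0,0,0,0,0.4]
    - [0,0,0,0,0,0,0.4]

```text
clock: 18.55
eef_pos: [431.5, -19.1, 164.9]
tcp_rot: [-0.177, 1.57, -0.04]
contact_force: [0.5, -0.4, -2.6]
opening: 0.626
```

Run:
```python
from rig import r
from tgt import *
from fit import fitbox
s=r.sense();p,d=r.grab_frame('wrist');cv2.imwrite('pics/w7.png',p[...,::-1])
K,Rm,t=cam(r,'wrist',s);W=cloud(K,Rm,t,d)
np.save('pics/w7.npy',W)
z=s['eef_pos'][2]
print(fitbox(W,(433,-18),z+2,z+24,170))
rel(s,609.2,35.8,130,7.9)
```

```text
(38580, array([426.5,  14.6]), array([170. ,  80.6]), -82.3, array([424.2,  30.2, 178. ]))
pos [431.5 -19.1 164.9] jaw yaw 7.9 tilt 0.02 shift cm (before turn) [ 3.5   3.01 18.35] turn x deg -0.0 opening 0.626 F [ 0.5 -0.4 -2.6] clk 18.55 q6 -0.19
lvl rotvec deg [-0.    0.02  0.  ]
```

View pics/w7.png

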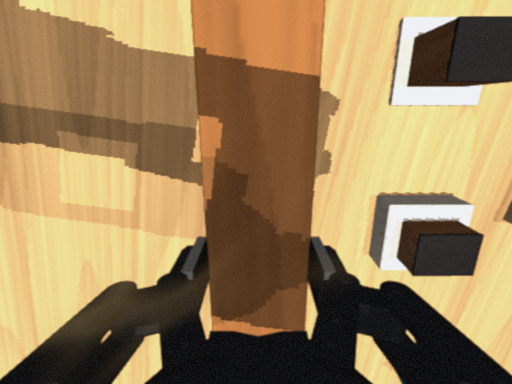

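jog_arm:
  series:
    - [0,0,0,0,0.3,2,0.4]
    - [0,0,0,0,0.6,3.5,0.4]
    - [0,0,0,0,0.6,3.5,0.4]
    - [0,0,0,0,0.6,3.5,0.4]
    - [0,0,0,0,0.6,3.5,0.4]
    - [0,0,0,1,0.3,2.3,0.4]
    - [0,0,0,2,0,0,0.4]
    - [0,0,0,2,0,0,0.4]
    - [0,0,0,1,0,0,0.4]
    - [0,0,0,0,0,0,0.4]
    - [0,0,0,0,0,0,0.4]

```text
clock: 19.7
eef_pos: [608.8, 36.0, 104.6]
tcp_rot: [3.056, 1.57, -3.088]
contact_force: [0.5, 0.1, -1.7]
opening: 0.622
```

Run:
```python
from rig import r
from tgt import *
s=r.sense();p,d=r.grab_frame('scene');cv2.imwrite('pics/s2.png',cv2.resize(p[120:260,180:380],None,fx=4,fy=4,interpolation=2)[...,::-1])
rel(s,609.2,36.2,77,7.9)
```

```text
pos [608.8  36.  104.6] jaw yaw 8.0 tilt 0.04 shift cm (before turn) [2.76 0.02 0.05] turn x deg 0.1 opening 0.622 F [ 0.5  0.1 -1.7] clk 19.7 q6 -0.08
lvl rotvec deg [ 0.   -0.04 -0.  ]
```

View pics/s2.png

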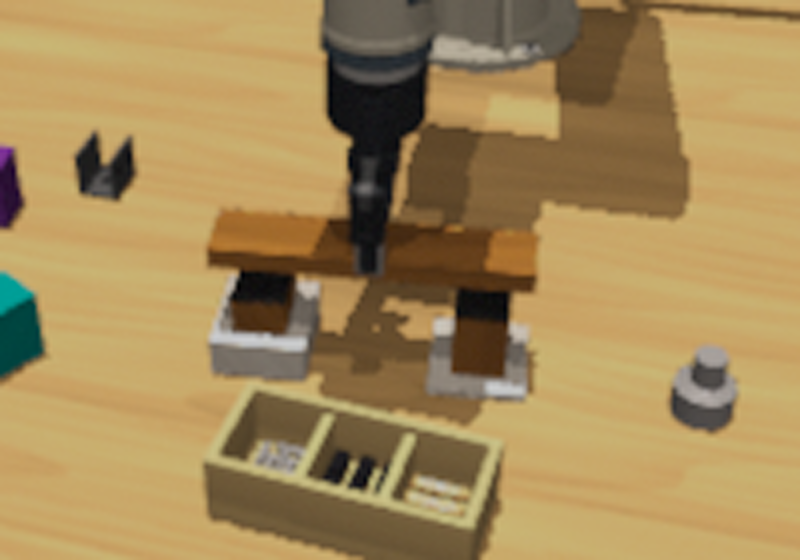

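The board is level above both blocks and in line with the pads (crop ~(372,250)). Next I'll lower it gently.

jog_arm:
  series:
    - [0,0,0,1,0,0.05,0.4]
    - [0,0,0,0.8,0,0,0.4]
    - [0,0,0,0.4,0,0,0.4]
    - [0,0,0,0.3,0,0,0.4]
    - [0,0,0,0.2,0,0,0.4]
    - [0,0,0,0,0,0,0.4]
    - [0,0,0,0,0,0,0.4]

```text
clock: 20.45
eef_pos: [609.5, 36.1, 78.0]
tcp_rot: [0.05, 1.571, 0.19]
contact_force: [-0.6, -0.5, 2.4]
opening: 0.62
```

jog_arm:
  series:
    - [0,0,0,0,0,0,0.7]
    - [0,0,0,0,0,0,0.8]
    - [0,0,0,0,0,0,1]
    - [0,0,0,0,0,0,1]
    - [0,0,0,0,0,0,1]
    - [0,0,0,-2,0,0,1]
    - [0,0,0,-4,0,0,1]
    - [0,0,0,-4,0,0,1]
    - [0,0,0,-4,0,0,1]
    - [0,0,0,-2,0,0,1]
    - [0,0,0,0,0,0,1]
    - [0,0,0,0,0,0,1]

```text
clock: 21.65
eef_pos: [609.2, 36.1, 237.6]
tcp_rot: [0.092, 1.571, 0.232]
contact_force: [-0.4, -0.2, -1.1]
opening: 0.998
```

Run:
```python
from rig import r
from tgt import *
from fit import fitbox
s=r.sense();p,d=r.grab_frame('wrist');cv2.imwrite('pics/w8.png',p[...,::-1])
W=cloud(*cam(r,'wrist',s),d)
print('wrist',fitbox(W,(609,36),80,105,150))
p,d=r.grab_frame('top');W=cloud(*cam(r,'top'),d)
print('top',fitbox(W,(609,36),80,105,150),fitbox(W,(436,-279),30,60,45),'drill',fitbox(W,(480,480),60,260,200))
rel(s,436,-279.5,140,90)
```

```text
wrist (11856, array([608.8,  35.3]), array([258.2,  55.1]), -82.0, array([606.4,  52.1,  91. ]))
top (233, array([623.8, -70.6]), array([54.1, 44.9]), 4.1, array([623.5, -69.9,  92.9])) (15, array([ 450.6, -296.3]), array([13.9,  5.1]), 3.4, array([ 450.2, -296.2,   42.6])) drill (1152, array([461. , 531.9]), array([189.3,  58.4]), -76.9, array([461. , 510.9, 182.8]))
pos [609.2  36.1 237.6] jaw yaw 8.0 tilt 0.02 shift cm (before turn) [  9.76 -28.84 -21.56] turn x deg -82.0 opening 0.998 F [-0.4 -0.2 -1.1] clk 21.65 q6 -0.08
lvl rotvec deg [ 0.    0.02 -0.  ]
```

View pics/w8.png

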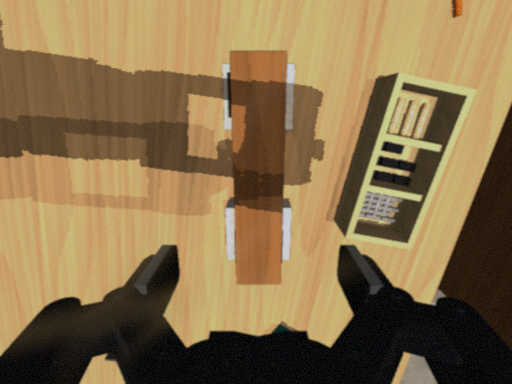

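The board is on both blocks: centre (608.8,35.3) against the target (609.2,35.8), yaw in line at 8.0°, and top at 91 mm. Next is the bracket.

jog_arm:
  series:
    - [0,0,0,0,-1.6,-1.2,1]
    - [0,0,0,0,-2.7,-2,1]
    - [0,0,0,0,-2.7,-2,1]
    - [0,0,0,0,-2.7,-2,1]
    - [0,0,0,0,-2.7,-2,1]
    - [0,0,0,0,-2.7,-2,1]
    - [0,0,0,0,-2.7,-2,1]
    - [0,0,0,0,-2.7,-2,1]
    - [0,0,0,0,-2.7,-2,1]
    - [0,0,0,0,-2.7,-2,1]
    - [0,0,0,0,-2.9,-2.4,1]

```text
clock: 22.85
eef_pos: [433.8, -280.2, 236.7]
tcp_rot: [2.499, 1.569, 2.639]
contact_force: [0.8, -0.2, -0.3]
opening: 1.002
```

jog_arm:
  series:
    - [8,0,0,0,0,0,1]
    - [8,0,0,1,0,0,1]
    - [8,0,0,1,0,0,1]
    - [8,0,0,1,0,0,1]
    - [8,0,0,1,0,0,1]
    - [8,0,0,1,0,0,1]
    - [8,0,0,1,0,0,1]
    - [8,0,0,1,0,0,1]
    - [8,0,0,1,0,0,1]
    - [8,0,0,0,0,0,1]
    - [8,0,0,0,0,0,1]
    - [8,0,0,0,0,0,1]
    - [2,0,0,0,0,0,1]
    - [0,0,0,0,0,0,1]
    - [0,0,0,0,0,0,1]

```text
clock: 24.35
eef_pos: [434.8, -279.1, 157.1]
tcp_rot: [-2.064, 1.569, 2.649]
contact_force: [-0.2, -0.3, -0.3]
opening: 0.998
```

Run:
```python
from rig import r
from tgt import *
from fit import fitbox
s=r.sense();p,d=r.grab_frame('wrist');cv2.imwrite('pics/w9.png',p[...,::-1])
W=cloud(*cam(r,'wrist',s),d)
m=(W[...,2]>38)&(W[...,2]<52)&(np.hypot(W[...,0]-436,W[...,1]+279)<45)
print(m.sum(),cv2.minAreaRect(W[m][:,:2].astype(np.float32)))
rel(s,436,-279.5,20,90)
```

```text
436 ((434.6852722167969, -280.4896545410156), (40.05213165283203, 50.34069061279297), 89.79207611083984)
pos [ 434.8 -279.1  157.1] jaw yaw -89.9 tilt 0.08 shift cm (before turn) [13.71  0.14  0.04] turn x deg 0.1 opening 0.998 F [-0.2 -0.3 -0.3] clk 24.35 q6 1.0
lvl rotvec deg [ 0.   -0.04  0.07]
```

View pics/w9.png

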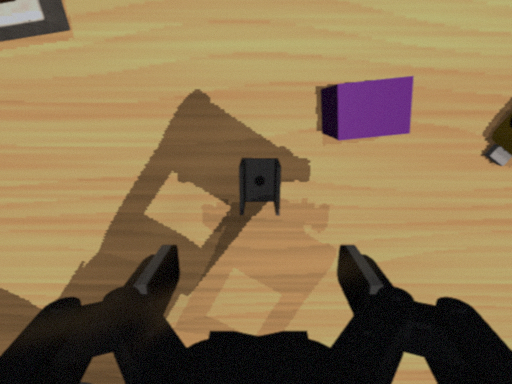

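The bracket is at (260,182) with its walls along the view's vertical. It measures 40.1 x 50.3 mm, centred at (434.7,-280.5).

jog_arm:
  series:
    - [0,0,0,2,0,0.1,1]
    - [0,0,0,4,0,0,1]
    - [0,0,0,4,0,0,1]
    - [0,0,0,2.5,0,0,1]
    - [0,0,0,1.3,0,0,1]
    - [0,0,0,0.6,0,0,1]
    - [0,0,0,0,0,0,1]
    - [0,0,0,0,0,0,0.3]
    - [0,0,0,0,0,0,0.3]
    - [0,0,0,0,0,0,0.3]
    - [0,0,0,0,0,0,0.3]
    - [0,0,0,0,0,0,0.3]
    - [0,0,0,0,0,0,0.3]
    - [0,0,0,0,0,0,0.3]
  force: 40

```text
clock: 25.8
eef_pos: [436.2, -280.5, 14.7]
tcp_rot: [1.011, 1.569, -0.56]
contact_force: [-1.3, 0.7, 6.0]
opening: 0.463
```

jog_arm:
  series:
    - [0,0,0,-1,0,0,0.3]
    - [0,0,0,-3,0,0,0.3]
    - [0,0,0,-4,0,0,0.3]
    - [0,0,0,-4,0,0,0.3]
    - [0,0,0,-4,0,0,0.3]
    - [0,0,0,-3,0,0,0.3]
    - [-7,0,0,-1,0,0,0.3]
    - [-7,0,0,0,0,0,0.3]
    - [-7,0,0,0,0,0,0.3]
    - [-7,0,0,0,0,0,0.3]
    - [-7,0,0,0,0,0,0.3]
    - [-7,0,0,0,0,0,0.3]
    - [-7,0,0,0,0,0,0.3]
    - [-7,0,0,0,0,0,0.3]
    - [-7,0,0,0,0,0,0.3]
    - [-7,0,0,0,0,0,0.3]
    - [-7,0,0,0,0,0,0.3]
    - [-7,0,0,0,0,0,0.3]
    - [-7,0,0,0,0,0,0.3]
    - [-7,0,0,0,0,0,0.3]

```text
clock: 27.8
eef_pos: [435.3, -279.9, 214.4]
tcp_rot: [-2.572, 1.571, -2.427]
contact_force: [-0.1, 0.5, -2.1]
opening: 0.461
```

Run:
```python
from rig import r
from tgt import *
s=r.sense();p,d=r.grab_frame('wrist');cv2.imwrite('pics/w10.png',p[...,::-1])
rel(s,608.9,35.5,180,8)
```

```text
pos [ 435.3 -279.9  214.4] jaw yaw 8.3 tilt 0.0 shift cm (before turn) [ 3.44 28.7  21.74] turn x deg 0.3 opening 0.461 F [-0.1  0.5 -2.1] clk 27.8 q6 -0.72
lvl rotvec deg [ 0. -0.  0.]
```

View pics/w10.png

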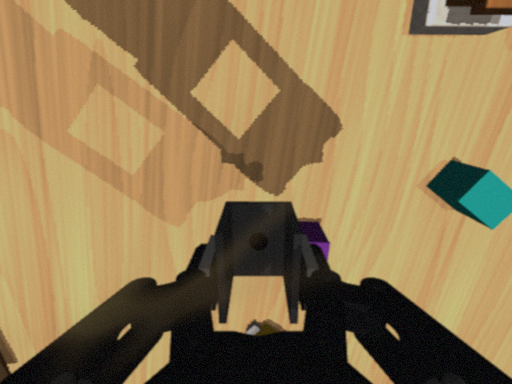

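The bracket is held squarely (pixel (257,240)), open side up.

jog_arm:
  series:
    - [0,0,0,0,1.5,1.1,0.3]
    - [0,0,0,0,2.7,2,0.3]
    - [0,0,0,0,2.7,2,0.3]
    - [0,0,0,0,2.7,2,0.3]
    - [0,0,0,0,2.7,2,0.3]
    - [0,0,0,0,2.7,2,0.3]
    - [0,0,0,0,2.7,2,0.3]
    - [0,0,0,0,2.7,2,0.3]
    - [0,0,0,1,2.7,2,0.3]
    - [0,0,0,2,2.7,2,0.3]
    - [0,0,0,3,2.9,2.7,0.3]
    - [0,0,0,2,0,0,0.3]
    - [0,0,0,0,0,0,0.3]
    - [0,0,0,0,0,0,0.3]

```text
clock: 29.25
eef_pos: [611.0, 34.2, 134.2]
tcp_rot: [-3.08, 1.57, -2.941]
contact_force: [0.3, 0.0, -1.8]
opening: 0.464
```

Run:
```python
from rig import r
from tgt import *
s=r.sense()
rel(s,608.9,35.8,106.5,8)
```

```text
pos [611.   34.2 134.2] jaw yaw 7.9 tilt 0.06 shift cm (before turn) [ 2.77  0.19 -0.19] turn x deg -0.1 opening 0.464 F [ 0.3  0.  -1.8] clk 29.25 q6 -0.09
lvl rotvec deg [ 0.   -0.06  0.  ]
```

jog_arm:
  series:
    - [0,0,0,1,0.2,-0.2,0.3]
    - [0,0,0,0.8,0,0,0.3]
    - [0,0,0,0.5,0,0,0.3]
    - [0,0,0,0.3,0,0,0.3]
    - [0,0,0,0.1,0,0,0.3]
    - [0,0,0,0,0,0,0.3]
    - [0,0,0,0,0,0,0.3]

```text
clock: 29.95
eef_pos: [609.5, 36.1, 106.9]
tcp_rot: [-0.003, 1.57, 0.136]
contact_force: [-0.4, 0.3, -1.5]
opening: 0.459
```

jog_arm:
  series:
    - [0,0,0,0.1,0,0,0.3]
    - [0,0,0,0.1,0,0,0.3]
    - [0,0,0,0,0,0,0.3]
    - [0,0,0,0,0,0,0.3]

```text
clock: 30.35
eef_pos: [609.6, 36.1, 106.8]
tcp_rot: [-0.132, 1.57, 0.008]
contact_force: [-6.5, -1.8, 16.9]
opening: 0.459
```

jog_arm:
  series:
    - [0,0,0,-0.1,0,0,0.3]
    - [0,0,0,0,0,0,0.55]
    - [0,0,0,0,0,0,0.7]
    - [0,0,0,0,0,0,0.85]
    - [0,0,0,0,0,0,1]
    - [0,0,0,0,0,0,1]
    - [0,0,0,0,0,0,1]
    - [0,0,0,-2,0,0,1]
    - [0,0,0,-4,0,0,1]
    - [0,0,0,-4,0,0,1]
    - [0,0,0,-3,0,0,1]
    - [0,0,0,0,0,0,1]
    - [0,0,0,0,0,0,1]

```text
clock: 31.65
eef_pos: [609.4, 36.1, 236.2]
tcp_rot: [-0.084, 1.57, 0.056]
contact_force: [0.1, -0.8, -0.4]
opening: 0.999
```

Run:
```python
from rig import r
from tgt import *
from fit import fitbox
s=r.sense();p,d=r.grab_frame('wrist');cv2.imwrite('pics/w11.png',p[...,::-1])
W=cloud(*cam(r,'wrist',s),d);np.save('pics/w11.npy',W)
m=(W[...,2]>129)&(W[...,2]<145)&(np.hypot(W[...,0]-609,W[...,1]-36)<45)
print(m.sum(),cv2.minAreaRect(W[m][:,:2].astype(np.float32)))
print('shelf',fitbox(W,(609,36),84,99,150))
rel(s,604.5,308.5,180,8)
```

```text
498 ((609.0922241210938, 34.33628845214844), (40.042564392089844, 50.1484489440918), 7.7110819816589355)
shelf (11222, array([608.8,  35.4]), array([259.7,  55.2]), -82.0, array([606.2,  54.4,  91.5]))
pos [609.4  36.1 236.2] jaw yaw 8.0 tilt 0.07 shift cm (before turn) [ 5.62 27.04  3.3 ] turn x deg 0.0 opening 0.999 F [ 0.1 -0.8 -0.4] clk 31.65 q6 -0.08
lvl rotvec deg [-0.    0.07  0.01]
```

View pics/w11.png

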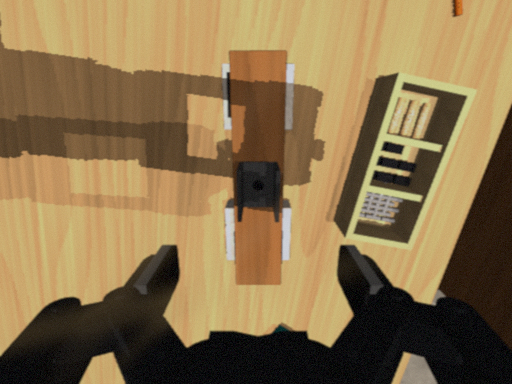

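The bracket is at (258,187) on the board, within about 1 mm of its centre, walls lengthwise. Last is the weight.

jog_arm:
  series:
    - [0,0,0,0,2,0.3,1]
    - [0,0,0,0,3.5,0.4,1]
    - [0,0,0,0,3.5,0.4,1]
    - [0,0,0,1,3.5,0.4,1]
    - [0,0,0,1,3.5,0.4,1]
    - [0,0,0,1,3.5,0.4,1]
    - [0,0,0,1,3.5,0.4,1]
    - [0,0,0,1,3.5,0.4,1]
    - [0,0,0,0.6,0.5,0.2,1]
    - [0,0,0,0,0,0,1]
    - [0,0,0,0,0,0,1]

```text
clock: 32.8
eef_pos: [603.8, 307.0, 178.7]
tcp_rot: [-2.65, 1.569, -2.51]
contact_force: [0.1, -0.2, -0.6]
opening: 1.002
```

Run:
```python
from rig import r
from tgt import *
from fit import fitbox
s=r.sense();p,d=r.grab_frame('wrist');cv2.imwrite('pics/w12.png',p[...,::-1])
W=cloud(*cam(r,'wrist',s),d)
for lo,hi in [(50,66),(22,31)]:
    m=(W[...,2]>lo)&(W[...,2]<hi)&(np.hypot(W[...,0]-604,W[...,1]-308)<35)
    print(m.sum(),cv2.minEnclosingCircle(W[m][:,:2].astype(np.float32)),W[m].mean(0))
rel(s,604.5,308.5,38,8)
```

```text
527 ((604.0559692382812, 307.7763366699219), 12.971220970153809) [603.98134356 308.52719034  56.83704229]
806 ((604.0852661132812, 307.6349792480469), 24.928726196289062) [603.30888412 313.04307793  28.57388499]
pos [603.8 307.  178.7] jaw yaw 8.0 tilt 0.13 shift cm (before turn) [14.07  0.15  0.12] turn x deg 0.0 opening 1.002 F [ 0.1 -0.2 -0.6] clk 32.8 q6 0.33
lvl rotvec deg [ 0.   -0.11  0.06]
```

View pics/w12.png

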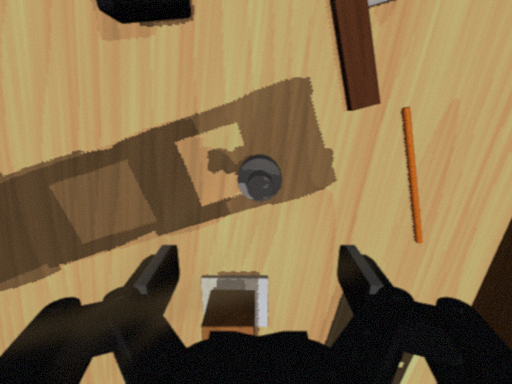

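The weight is at (260,178) and measures r = 13.0 and 24.9 mm, which agrees with 26 and 50 mm across. It is centred at (604.1,307.7).

jog_arm:
  series:
    - [0,0,0,2,0.05,0.05,1]
    - [0,0,0,4,0,0,1]
    - [0,0,0,4,0,0,1]
    - [0,0,0,2.5,0,0,1]
    - [0,0,0,1.2,0,0,1]
    - [0,0,0,0.4,0,0,1]
    - [0,0,0,0,0,0,0.5]
    - [0,0,0,0,0,0,0.1]
    - [0,0,0,0,0,0,0.1]
    - [0,0,0,0,0,0,0.1]
    - [0,0,0,0,0,0,0.1]
    - [0,0,0,0,0,0,0.1]
    - [0,0,0,0,0,0,0.1]
    - [0,0,0,0,0,0,0.1]
    - [0,0,0,0,0,0,0.1]
    - [0,0,0,0,0,0,0.1]
    - [0,0,0,0,0,0,0.1]
  force: 80

```text
clock: 34.55
eef_pos: [605.1, 309.0, 40.2]
tcp_rot: [0.379, 1.57, 0.519]
contact_force: [-2.7, -0.3, 7.3]
opening: 0.273
```

jog_arm:
  series:
    - [0,0,0,-0.5,0,0,0.1]
    - [0,0,0,-2,0,0,0.1]
    - [0,0,0,-3,0,0,0.1]
    - [0,0,0,-4,0,0,0.1]
    - [0,0,0,-4,0,0,0.1]
    - [0,0,0,-2.5,0,0,0.1]
    - [0,0,0,0,0,0,0.1]
    - [0,0,0,0,0,0,0.1]

```text
clock: 35.35
eef_pos: [604.1, 308.4, 197.9]
tcp_rot: [-2.82, 1.57, -2.68]
contact_force: [-1.3, 1.4, -6.2]
opening: 0.276
```

Run:
```python
from rig import r
from tgt import *
s=r.sense();p,d=r.grab_frame('wrist');cv2.imwrite('pics/w13.png',p[...,::-1])
p,d=r.grab_frame('scene');cv2.imwrite('pics/s3.png',cv2.resize(p[110:250,220:420],None,fx=4,fy=4,interpolation=2)[...,::-1])
rel(s,595.0,125.5,180,8)
```

```text
pos [604.1 308.4 197.9] jaw yaw 8.0 tilt 0.05 shift cm (before turn) [  1.8  -17.98  -3.45] turn x deg 0.0 opening 0.276 F [-1.3  1.4 -6.2] clk 35.35 q6 0.33
lvl rotvec deg [ 0.   -0.04  0.01]
```

View pics/w13.png

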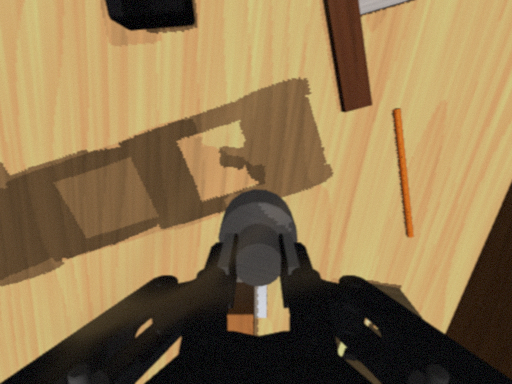

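View pics/s3.png

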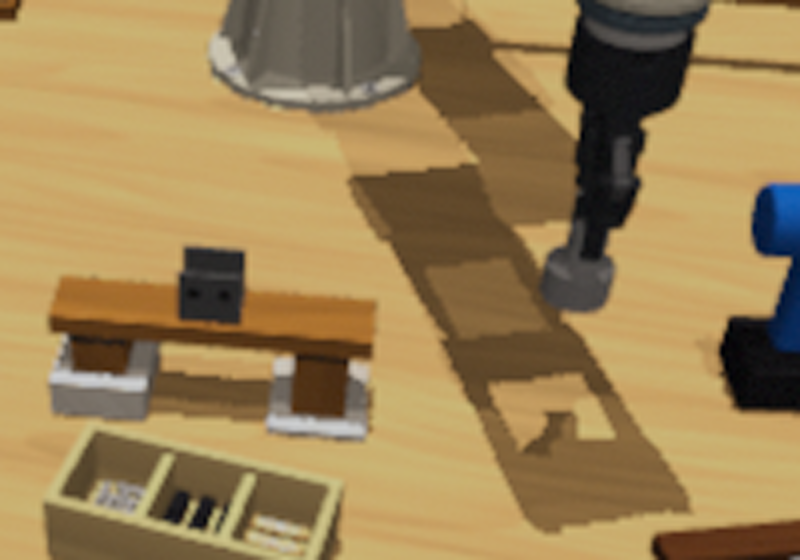

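The weight hangs upright in the jaws (scene crop (578,275)), and the board assembly stands level.

jog_arm:
  series:
    - [0,0,0,0,-1.5,-0.3,0.1]
    - [0,0,0,0,-3,-0.6,0.1]
    - [0,0,0,0,-3,-0.6,0.1]
    - [0,0,0,0,-3,-0.6,0.1]
    - [0,0,0,0,-3,-0.6,0.1]
    - [0,0,0,0,-3,-0.5,0.1]
    - [0,0,0,1,-1.5,-0.2,0.1]
    - [0,0,0,2,0,0,0.1]
    - [0,0,0,1,0,0,0.1]
    - [0,0,0,0,0,0,0.1]
    - [0,0,0,0,0,0,0.1]

```text
clock: 36.55
eef_pos: [596.0, 126.0, 158.4]
tcp_rot: [3.111, 1.57, -3.032]
contact_force: [-0.2, 0.6, -5.3]
opening: 0.268
```

Run:
```python
from rig import r
from tgt import *
s=r.sense();p,d=r.grab_frame('scene');cv2.imwrite('pics/s4.png',cv2.resize(p[130:250,220:400],None,fx=4.4,fy=4.4,interpolation=2)[...,::-1])
p,d=r.grab_frame('wrist');cv2.imwrite('pics/w14.png',p[...,::-1])
rel(s,595.0,125.5,132,8)
```

```text
pos [596.  126.  158.4] jaw yaw 8.0 tilt 0.06 shift cm (before turn) [ 2.64 -0.04 -0.1 ] turn x deg 0.0 opening 0.268 F [-0.2  0.6 -5.3] clk 36.55 q6 0.07
lvl rotvec deg [ 0.   -0.05 -0.  ]
```

View pics/s4.png

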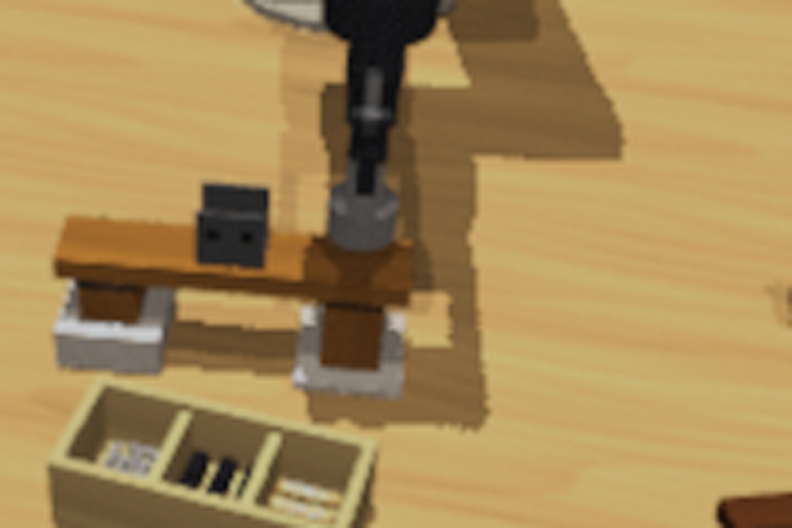

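The weight is upright above the tall block (crop (363,215)). Next I'll lower it in small steps.

jog_arm:
  series:
    - [0,0,0,1,-0.05,-0.1,0.1]
    - [0,0,0,0.8,0,0,0.1]
    - [0,0,0,0.4,0,0,0.1]
    - [0,0,0,0.2,0,0,0.1]
    - [0,0,0,0.1,0,0,0.1]
    - [0,0,0,0,0,0,0.1]
    - [0,0,0,0,0,0,0.1]

```text
clock: 37.35
eef_pos: [595.4, 125.0, 134.0]
tcp_rot: [0.08, 1.57, 0.22]
contact_force: [-0.2, -0.7, -5.1]
opening: 0.274
```

jog_arm:
  series:
    - [0,0,0,0.1,0,0,0.1]
    - [0,0,0,0.1,0,0,0.1]
    - [0,0,0,0,0,0,0.1]
    - [0,0,0,0,0,0,0.1]

```text
clock: 37.75
eef_pos: [595.4, 125.1, 132.2]
tcp_rot: [0.118, 1.57, 0.258]
contact_force: [-1.7, 0.6, 0.6]
opening: 0.27
```

jog_arm:
  series:
    - [0,0,0,0,0,0,0.32]
    - [0,0,0,0,0,0,0.4]
    - [0,0,0,0,0,0,0.6]
    - [0,0,0,0,0,0,0.8]
    - [0,0,0,0,0,0,1]
    - [0,0,0,0,0,0,1]
    - [0,0,0,0,0,0,1]
    - [0,0,0,-2,0,0,1]
    - [0,0,0,-3,0,0,1]
    - [0,0,0,-4,0,0,1]
    - [0,0,0,-3,0,0,1]
    - [0,0,0,0,0,0,1]
    - [0,0,0,0,0,0,1]

```text
clock: 39.05
eef_pos: [595.4, 125.1, 252.2]
tcp_rot: [0.076, 1.569, 0.216]
contact_force: [1.1, -0.4, -0.3]
opening: 0.997
```

Run:
```python
from rig import r
from tgt import *
from fit import fitbox
s=r.sense();p,d=r.grab_frame('wrist');cv2.imwrite('pics/w15.png',p[...,::-1])
W=cloud(*cam(r,'wrist',s),d)
for lo,hi in [(143,160),(113,124)]:
    m=(W[...,2]>lo)&(W[...,2]<hi)&(np.hypot(W[...,0]-595,W[...,1]-125)<35)
    print(m.sum(),cv2.minEnclosingCircle(W[m][:,:2].astype(np.float32)),W[m].mean(0))
m=(W[...,2]>129)&(W[...,2]<145)&(np.hypot(W[...,0]-609,W[...,1]-36)<40)
print('bracket',m.sum(),cv2.minAreaRect(W[m][:,:2].astype(np.float32)))
print('shelf',fitbox(W,(609,36),84,99,150))
p,d=r.grab_frame('scene');cv2.imwrite('pics/s5.png',cv2.resize(p[130:270,200:400],None,fx=4,fy=4,interpolation=2)[...,::-1])
print(s['eef_pos'],s['clock'])
```

```text
588 ((594.4042358398438, 123.82778930664062), 12.96142864227295) [594.37213616 124.63249172 148.84396336]
990 ((594.230224609375, 123.69824981689453), 24.95732307434082) [593.45803516 130.04412726 120.75919107]
bracket 348 ((609.303955078125, 34.63539123535156), (39.676170349121094, 50.2440185546875), 7.217586994171143)
shelf (4958, array([612.3,   9.8]), array([206. ,  55.1]), -82.0, array([612.6,   9.1,  91.9]))
[595.4077637  125.07398294 252.23492451] 39.05
```

View pics/w15.png

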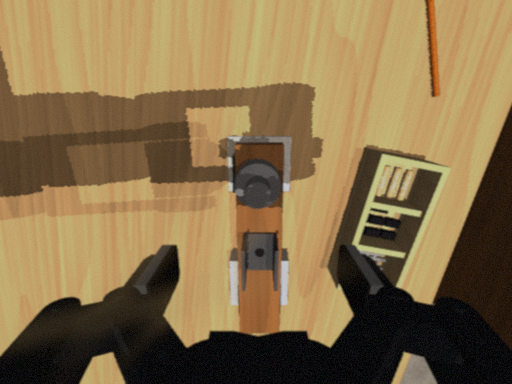

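View pics/s5.png

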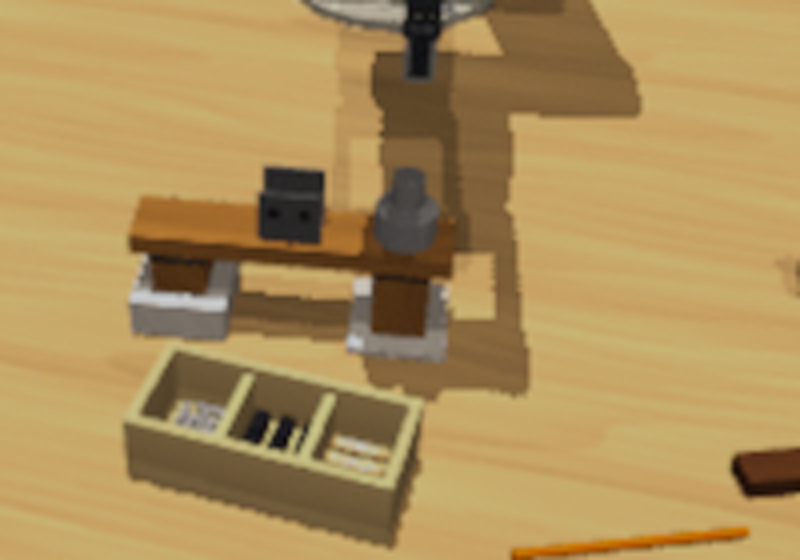

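The weight stands upright at (594.4,123.8), above the tall block at (594,125) (wrist pixel (258,183)). The bracket at (260,252) and the board are unchanged, and the gripper is open and well clear. I'm handing the job in.

Run:
```python
from rig import r
print(r.sign_off())
```

```text
the job is handed in; nothing more can be done
None
```

The setup is built and handed in at about 39 s of the 118 s limit. No verdict was reported. I placed the tall block on the thin pad, the short block on the thick pad, the board across both, the bracket at mid-board and the weight over the tall block.

**Last measurements (wrist camera):**

| Item | Offset from target | Alignment |
|---|---|---|
| Tall block | about 3 mm from pad centre, measured before the board went on | 0–0.2° from the pad |
| Short block | under 1 mm from pad centre, measured before the board went on | square with the pad |
| Board | about 0.6 mm from midway between the pads | in line to 0.1°, top at 91–92 mm |
| Bracket | about 1 mm from the board's centre | walls lengthwise to under 1° |
| Weight | about 1–1.5 mm from above the tall block | upright |

**Checks that did not work or were not made:**
- The final board fit returned only 206 mm of its length, because the weight covers the rest. I relied on the full fit taken just before the weight went on; the board's angle was the same in both.
- One top-view fit of the board and bracket failed because the arm was in the way, so I used the wrist views.
- I never approached the drill, fittings box or tape measure. I re-measured only the drill, before placing the bracket, and it had not moved. The box looks undisturbed in the last pictures; the tape measure is not in them.

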